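Set the rice press and hold its spring shutter open at the mark

TASK

On the white rice press, turn the black dial until its yellow pointer lines up with the orange marker, while the shutter stays closed. Then take the upright grip of the steel spring shutter, pull the shutter open until the black index on its edge lines up with the red marker, and finish while still holding it there with the gripper, since it springs shut when let go. Leave the mould in its well and everything else on the counter as it is.

Things in the scene. Friction and masses are not known exactly. Their poses are not given: they have to be found in the camera images.
- press: white rice press fixed on the birch board, 230 (x) by 300 (y) by 55 mm high; origin at the centre of its underside, 26 mm above the work surface; z up, its -x side is the front and faces roughly to the robot (yaw up to 0.3 rad either way). Its flat deck is 55 mm above the origin. The shutter is on its left (+y) half, the dial on its right (-y) half.
- shutter: steel plate 112 (x) by 108 (y) by 4 mm over the mould well, axes as the press; closed at the start, opens towards the press's -x, at most 98 mm; a spring pulls it shut (4 N closed, 9 N at 90 mm). Origin on the plate's top, 5 mm above the deck, at the foot of its black upright grip, a block 14 (x) by 40 (y) by 40 mm high, thin foot 18 by 44 by 6 mm, free on all sides
- shutter_index (a point): outer end of the thin black index line on the shutter's left (+y) edge, at the height of the plate's top, 4 mm towards -x and 71 mm towards +y from the shutter's origin; moves with the shutter. Axes as the press.
- slide_mark (a point): inner end of the red marker, a red bar 6 (x) by 16 (y) by 6 mm fixed on the deck beside the shutter's left edge, 46 to 80 mm in front (-x) of the index when closed; axes as the press. The shutter is at the mark when the index and this point have the same x along the press.
- dial: black dial on the deck, turns about the vertical without end stops in the range used, and stays where it is left (friction about 0.06 N m). Origin on its axis at deck level; skirt 56 mm across up to 11 mm above the deck; on it a bar grip 52 long (own x) by 12 wide (own y), from 11 to 43 mm above the deck. The pointer looks along its own -x.
- dial_pointer (a point): tip of the dial's yellow pointer, 36 mm from the dial's axis, 4 mm above the deck; the top of the bar grip has a yellow line on the pointer's half
- dial_mark (a point): inner tip of the orange marker, a bar 14 by 7 by 5 mm fixed on the deck beside the dial, pointing to the dial's axis; the tip lies 36 mm from the axis, 4 mm above the deck. At the start it is 0.7 to 2.5 rad clockwise (seen from above) from the pointer.
- mould: square aluminium pressing mould, an open box 90 by 90 by 40 mm, loose in the press's well under the shutter, its rim 6 mm below the deck; origin at the centre of its underside
- cup: glass measuring cup with a handle, 80 mm across, 100 mm high, standing on the board at the robot's right of the press; origin at the centre of its underside
- paddle: green hard silicone rice paddle lying on the board at the robot's left of the press, about 205 mm long, 62 mm wide, 10 mm high; origin under its middle
- chopstick0: lacquered wooden chopstick, 225 by 8 by 8 mm, lying on the board left of the paddle; origin under it near the middle
- chopstick1: the other chopstick, same size, further left
- jar0: empty glass spice jar, 48 mm across, 65 mm high, on the carousel at the robot's right; origin at the centre of its underside
- jar1: second jar, the same
- jar2: third jar, the same

How it is judged:
On the way, in this order (a step that is already met when the one before it is completed fails the run):
1. the dial's pointer is at the orange marker, the shutter still closed (horizontal distance between dial_pointer and dial_mark below 0.005 m and distance of shutter_index from where it was at the start of the episode below 0.01 m), for 0.3 s.
2. the shutter's index is at the red marker, held by the gripper, the dial still set (horizontal distance between dial_pointer and dial_mark below 0.005 m and contact force between the fingers and shutter above 1 N and x of shutter_index in the frame of slide_mark between -0.005 and 0.005 m), for 0.5 s.
At the end, for the whole second after the job is handed in: Dial pointer within 5 mm of the orange marker's tip; shutter index within 5 mm of the red marker along the slide, at rest (under 10 mm/s), fingers pressing on the shutter with over 1 N; mould, cup, paddle, chopsticks and jars within 20 mm of where they began (all of step 2 and linear speed of shutter below 0.01 m/s and distance of each of cup, paddle, chopstick0, chopstick1, jar0, jar1, jar2, mould from where it was at the start of the episode below 0.02 m); the arm keeps its last pose, push and grip.
It fails at once if the mould, cup, paddle, a chopstick or a jar is moved by more than 20 mm (distance of any of cup, paddle, chopstick0, chopstick1, jar0, jar1, jar2, mould from where it was at the start of the episode above 0.02 m).
It also fails if it takes over 72 s, if anything falls off the work surface, if the arm or the gripper's body presses on something with over 40 N, if the wrist force passes 120 N, or if a joint passes its speed limit or range.

ROBOT

A 7-joint arm with a two-finger parallel gripper is mounted at the origin on the work surface. World frame = base frame: x ahead of the robot, y to its left, z up, the work surface at z = 0. Lengths are in m, angles in rad, forces in N, time in s.
With the tool pointing down it reaches from about 0.35 to 0.9 m from the base axis. Payload 19.9 kg.
Tool frame: the origin (TCP) lies between the finger pads; the fingertips stand 11 mm ahead of it and the grasp point (between the pads) lies 8 mm behind it; z points along the fingers, y is the line along which they close (so a half turn about z gives the same grasp; the last joint's range is limited). The gripper opens to 94 mm and grips with 3 to 60 N. Pads are 16 mm wide; open, the fingers measure 119 mm over their backs; the gripper's body (75 mm by 177 mm) begins 78 mm behind the grasp point.
Start: joints at [1.27, 0.417, -0.01, 1.614, 0.005, 1.111, -0.053], TCP at [0.16, -0.604, 0.216] pointing down, gripper open.
Joint ranges: [-2.81, 2.81], [-0.39, 2.02], [-1.27, 1.25], [0.06, 2.57], [-1.19, 4.33], [0.19, 2], [-2.82, 2.82]. Speed limits (rad/s): [1.89, 1.89, 2.39, 2.39, 3.01, 3.01, 3.01].

INTERFACE

Orientations are given as a rotation vector (axis times angle).
In Python, from plant import bot, imaging, models gives the robot as it stands. Calls block until the motion is done:
- bot.movep(position, orientation): joint-space move of the TCP to a pose.
- bot.move_linear(position, v=0.15, rotation=None, force_limit=None): straight line of the TCP; rotation=None keeps the orientation; v is the mean speed in m/s. With force_limit (N) it stops when the force on the tool has changed by that much, and returns True; else False.
- bot.move_joints(angles): joint-space move.
- bot.move_gripper(opening, grasp_force=None): finger opening in m; grasp_force is the grip in N (None keeps the last); returns when the fingers have stopped.
- bot.dwell(seconds).
- bot.ik(position, orientation): joint angles nearest the present ones, or None.
- imaging.snapshot(name): name is "scene" or "top"; returns a dict with "pixels" (384x512x3 uint8, blue, green, red), "camera_matrix" (3x3 intrinsics, pixels), "k1" (the pictures are not rectified: a ray, as slopes to the right and down, at radius r is drawn at 1 + k1 r^2 times it, then the intrinsics apply), "rvec" (rotation vector, rad) and "tvec" (3), from world to camera coordinates, as OpenCV has them. Camera axes: x right, y down, z forward; pixel columns grow to the right and rows downward; lengths in m; the calibration is good to about 2 mm. A picture is of the moment at which its call begins. There is no depth.
A pose or a line that the arm cannot do raises bot.Unreachable and nothing moves.
- bot.finish_job(): hands the job in; it is judged then, once.
Trained networks look in the newest picture that a camera, given by its name, has taken for a name from the list of things; names that differ only in an ending like _2 or _b are one class to them, and where a whole thing is asked for, a point or a joint stands for the part that bears it (a point fixed in the world has none). Each returns a list of dicts, best first, with "conf" (0 to 1); they miss things now and then, are a little off and sometimes report something else, mostly with a low value. They report only what shows in the picture. A call takes as long as a camera call.
- models.spot_in(name, camera): "location" ([row, column] in pixels, amid what is visible of it).
- models.regions_of(name, camera): "mask" (384x512 bool, what is visible of it) and "location" ([row, column] in pixels, amid what is visible of it).
- models.landmark_of(name, camera): "location" ([row, column] in pixels: a listed point, or the origin of a listed thing).
Readings, each from a call of its own:
- bot.current_time(): time.
- bot.current_joint_positions(): joint angles.
- bot.current_dq(): joint speeds.
- bot.current_tau(): joint torques, N m.
- bot.current_tcp_pos(): TCP position.
- bot.current_tcp_rot(): TCP orientation.
- bot.current_force(): force on the tool from outside, world axes, zero at the start.
- bot.current_torque(): the same for the moment, N m.
- bot.current_finger_gap(): finger opening in m.
- bot.current_grip_force(): force on a finger pad.
Only numpy, scipy, OpenCV 4.12 (cv2) and the standard library are available. Lean on these libraries where they do the work, as an engineer would, in place of code of your own. Each camera call takes 0.05 s, during which the arm holds its last target. There are 200 camera calls.

## Working session

There is one attempt and no reset: what is moved stays moved. The work goes in short steps, each a Python script; the robot and the scene stay as the last script left them, time stands still between calls to the robot, and variables do not carry over. Pictures are saved under pics/ and viewed, at most 10 in all, crops included, and the job is handed in when it is done.

```bash
mkdir -p pics; ls
cat > h.py <<'E'
import numpy as np, cv2
from scipy.spatial.transform import Rotation as R
from plant import bot, imaging, models
def ray(s,px):
    K=np.array(s["camera_matrix"]);v=np.array([(px[1]-K[0,2])/K[0,0],(px[0]-K[1,2])/K[1,1]])
    u=v.copy()
    for _ in range(30): u=v/(1+s["k1"]*(u@u))
    M=cv2.Rodrigues(np.array(s["rvec"],float))[0]
    return -M.T@np.array(s["tvec"],float).ravel(), M.T@np.array([u[0],u[1],1])
def at_z(s,px,z):
    o,d=ray(s,px); return o+d*(z-o[2])/d[2]
def down(a): # tool x axis at world yaw a, pointing down; tool y (closing) at a-90deg
    return (R.from_euler('z',a)*R.from_euler('x',np.pi)).as_rotvec()
E
cat > m.py <<'E'
from h import *
Z={'press':.026,'shutter':.086,'shutter_index':.086,'slide_mark':.084,'dial':.081,'dial_pointer':.085,'dial_mark':.085,'mould':.04,'cup':.026}
for c in("top","scene"):
    s=imaging.snapshot(c); cv2.imwrite(f'pics/{c}0.png',s["pixels"])
    print(c,'cam',ray(s,(192,256))[0].round(3))
    for n in Z:
        for r in models.landmark_of(n,c)[:2]: print(n,round(r["conf"],2),np.round(r["location"],1),at_z(s,r["location"],Z[n]).round(4))
print(bot.current_time(),bot.current_tcp_pos(),bot.current_tcp_rot(),bot.current_finger_gap())
E
python3 m.py
```

```text
pics
top cam [0.311 0.019 1.476]
press 0.64 [186.4 236.2] [0.6002 0.0582 0.026 ]
shutter 0.9 [175.7 212.2] [0.6196 0.1293 0.086 ]
shutter_index 0.97 [174.9 189.5] [0.6208 0.1976 0.086 ]
shutter_index 0.7 [189.3 151.5] [0.5747 0.3099 0.086 ]
slide_mark 0.61 [185.5 357.8] [ 0.5983 -0.3114  0.084 ]
dial 0.8 [182.6 261.2] [ 0.6022 -0.0182  0.081 ]
dial_pointer 0.83 [192.  256.8] [ 0.5725 -0.0053  0.085 ]
dial_pointer 0.29 [184.6 235.6] [0.5939 0.0585 0.085 ]
cup 0.86 [233.3 370.9] [ 0.4593 -0.363   0.026 ]
scene cam [1.01  0.79  0.663]
press 0.69 [224.  266.5] [0.5979 0.0633 0.026 ]
shutter 0.8 [221.  276.5] [0.6093 0.1319 0.086 ]
shutter_index 0.65 [236.  289.4] [0.6109 0.195  0.086 ]
slide_mark 0.54 [229.5 314.6] [0.5432 0.1987 0.084 ]
dial 0.71 [192.2 252.5] [ 0.6003 -0.0155  0.081 ]
dial 0.63 [224.8 265.2] [0.6378 0.1274 0.081 ]
dial_pointer 0.87 [191.1 267.9] [0.5631 0.0033 0.085 ]
dial_pointer 0.29 [228.4 318.1] [0.5341 0.1999 0.085 ]
dial_mark 0.7 [286.9 326.4] [0.6267 0.3631 0.085 ]
cup 0.61 [186.7 267. ] [ 0.5081 -0.0999  0.026 ]
1.0 [ 0.15992926 -0.60416823  0.21642052] [-3.11521928e+00 -4.05326240e-01  9.97451361e-05] 0.09398159917774755
```

```bash
python3 -c "
import cv2
a=cv2.imread('pics/top0.png')[140:240,150:300];cv2.imwrite('pics/topc.png',cv2.resize(a,(795,530),interpolation=cv2.INTER_CUBIC))
a=cv2.imread('pics/scene0.png')[150:280,200:390];cv2.imwrite('pics/scc.png',cv2.resize(a,(798,546),interpolation=cv2.INTER_CUBIC))"
```

```text
(no output)
```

View pics/topc.png

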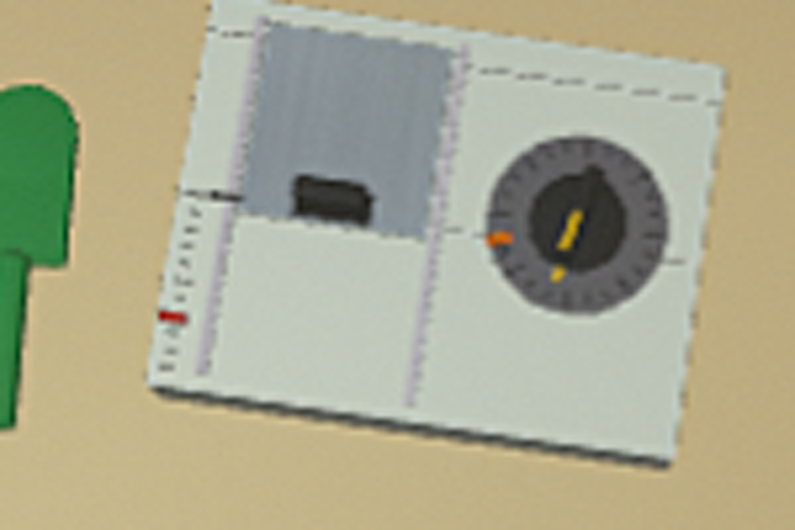

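View pics/scc.png

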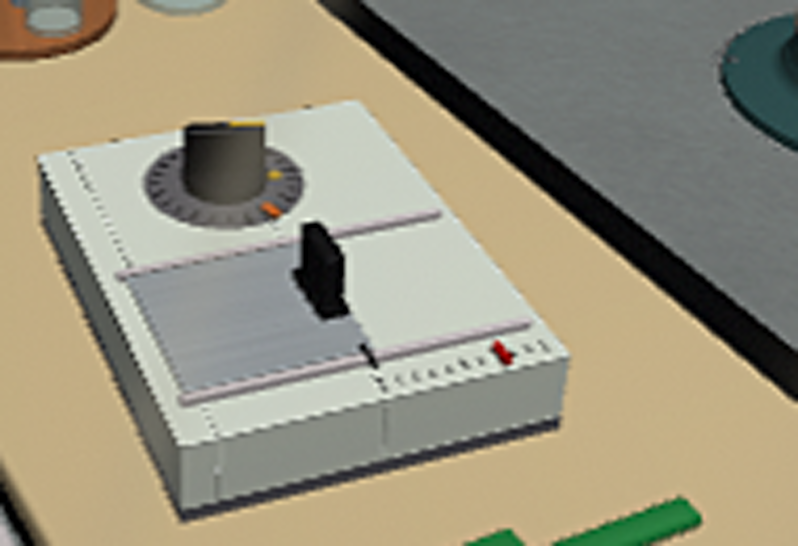

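View pics/top0.png

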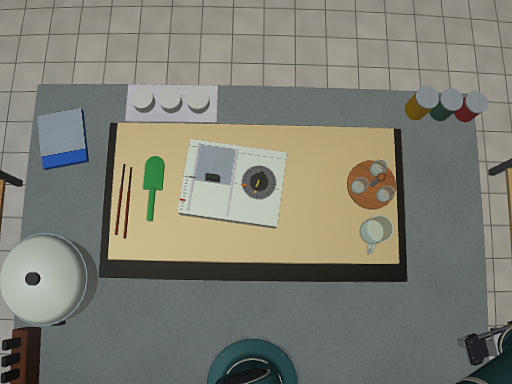

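```bash
cat > seg.py <<'E'
from h import *
from scipy import ndimage
def blobs(s,lo,hi,roi,smin=110,vmin=90):
    h=cv2.cvtColor(s["pixels"],cv2.COLOR_BGR2HSV).astype(int); m=(h[...,0]>=lo)&(h[...,0]<=hi)&(h[...,1]>smin)&(h[...,2]>vmin)
    k=np.zeros_like(m);k[roi[0]:roi[1],roi[2]:roi[3]]=1;m&=k
    l,n=ndimage.label(m,np.ones((3,3)));w=m*h[...,1].astype(float)
    return [(np.array(ndimage.center_of_mass(w,l,i)),int((l==i).sum())) for i in range(1,n+1) if (l==i).sum()>1]
ROI={'top':(140,240,175,300),'scene':(150,262,200,390)}
def colors(c):
    s=imaging.snapshot(c)
    for n,lo,hi,z in(('red',0,5,.084),('red2',174,180,.084),('orange',6,16,.0835),('yellow',18,32,.085)):
        for p,a in blobs(s,lo,hi,ROI[c],150 if n=='orange' else 110): print(c,n,a,p.round(2),at_z(s,p,z).round(4),at_z(s,p,.124)[:2].round(4))
    return s
if __name__=='__main__':
    for c in('top','scene'): colors(c)
E
python3 seg.py
python3 - <<'E'
from h import *
for c in('top','scene'):
    for k in range(2):
        s=imaging.snapshot(c)
        for n in('dial','shutter'):
            r=models.landmark_of(n,c)[:1]; print(c,n,[at_z(s,q['location'],.081 if n=='dial' else .086).round(4) for q in r])
    for n in ('shutter',):
        r=models.regions_of(n,c)
        print(c,[ (q['conf'],q['location'],q['mask'].sum()) for q in r[:2]])
s=imaging.snapshot('top');hs=cv2.cvtColor(s['pixels'],cv2.COLOR_BGR2HSV)
# press outline
m=((hs[...,1]<40)&(hs[...,2]>150)).astype('uint8');k=np.zeros_like(m);k[130:240,170:300]=1;m*=k
m=cv2.morphologyEx(m,cv2.MORPH_CLOSE,np.ones((15,15)))
c=max(cv2.findContours(m,0,1)[0],key=cv2.contourArea);b=cv2.boxPoints(cv2.minAreaRect(c))
P=np.array([at_z(s,(q[1],q[0]),.081) for q in b]);print(P.round(4),np.linalg.norm(P-np.roll(P,1,0),axis=1),P.mean(0))
# printed dial ring: grey disc; bar: black
d=((hs[...,2]<150)).astype('uint8');k=np.zeros_like(d);k[160:205,238:285]=1;d*=k
c=max(cv2.findContours(d,0,1)[0],key=cv2.contourArea);e=cv2.minEnclosingCircle(c);print('ring',e,at_z(s,(e[0][1],e[0][0]),.081))
M=cv2.moments(c);p=(M['m01']/M['m00'],M['m10']/M['m00']);print('ring centroid',p,at_z(s,p,.081))
# shutter grip
d=((hs[...,2]<70)).astype('uint8');k=np.zeros_like(d);k[168:186,200:225]=1;d*=k
print('grip px',np.argwhere(d).min(0),np.argwhere(d).max(0),np.argwhere(d).mean(0))
E
```

```text
top red 8 [199.29 182.12] [0.5465 0.2168 0.084 ] [0.5398 0.2111]
top orange 8 [184.5  243.54] [0.5949 0.0348 0.0835] [0.5867 0.0343]
top yellow 17 [183.11 257.21] [ 0.5996 -0.0061  0.085 ] [ 0.5915 -0.0054]
top yellow 6 [191.18 254.78] [0.5749 0.0008 0.085 ] [0.5675 0.0013]
scene red 12 [233.37 319.16] [0.5418 0.2156 0.084 ] [0.5742 0.2552]
scene orange 165 [156.69 211.  ] [ 0.6269 -0.2517  0.0835] [ 0.6537 -0.179 ]
scene orange 8 [199.29 264.07] [0.5901 0.032  0.0835] [0.6194 0.0849]
scene yellow 9 [179.   257.99] [ 0.558  -0.0651  0.085 ] [ 0.5885 -0.0075]
scene yellow 5 [191.35 264.82] [0.5712 0.0007 0.085 ] [0.6008 0.0539]
top dial [array([ 0.6054, -0.0221,  0.081 ])]
top shutter [array([0.6113, 0.1167, 0.086 ])]
top dial [array([ 0.6083, -0.0133,  0.081 ])]
top shutter [array([0.6111, 0.1239, 0.086 ])]
top [(0.63, [192.7, 385.0], np.int64(258)), (0.58, [165.3, 216.1], np.int64(1244))]
scene dial [array([ 0.6002, -0.0188,  0.081 ])]
scene shutter [array([0.6094, 0.1241, 0.086 ])]
scene dial [array([ 0.6006, -0.0168,  0.081 ])]
scene shutter [array([0.631 , 0.1287, 0.086 ])]
scene []
[[ 0.5085  0.2313  0.081 ]
 [ 0.7375  0.2098  0.081 ]
 [ 0.6983 -0.0961  0.081 ]
 [ 0.4712 -0.0653  0.081 ]] [0.29890976 0.23000746 0.30839585 0.22912352] [0.60388132 0.06990498 0.081     ]
ring ((258.5, 181.9375), 17.03326988220215) [ 0.60412956 -0.01004218  0.081     ]
ring centroid (181.9578183245046, 258.6772611340004) [ 0.60407713 -0.01057635  0.081     ]
grip px [173 206] [181 219] [177.13402062 212.25773196]
```

```bash
cat > go1.py <<'E'
from h import *
p=np.array([.602,-.011,.25])
for a in(-.379,2.763):
    q=bot.ik(p,down(a));print(a,None if q is None else np.round(q,2))
    q=bot.ik(p,down(a-1.0));print(a-1,None if q is None else np.round(q,2))
bot.movep(p,down(-.379))
bot.move_gripper(.06,20)
print(bot.move_linear([.602,-.011,.107],v=.12,force_limit=15),bot.current_tcp_pos(),bot.current_time())
bot.move_gripper(0.0,8)
print(bot.current_finger_gap(),bot.current_grip_force(),bot.current_force(),bot.current_torque(),np.round(bot.current_joint_positions(),2),bot.current_time())
E
python3 go1.py
```

```text
-0.379 [ 0.37  0.39 -0.52  1.62  0.21  1.18 -2.15]
-1.379 [-0.79  0.55  1.08  1.66 -0.51  1.24 -2.55]
2.763 [ 0.55  0.45 -0.79  1.61  0.34  1.22  0.89]
1.763 [ 0.52  0.44 -0.74  1.62  0.31  1.21 -0.09]
False [ 0.60242639 -0.01098166  0.10771329] 6.5083
0.011815810905901045 7.987607270479202 [ 4.65273652  6.54701019 -3.18873474] [ 1.61592834 -1.02473036  0.0771273 ] [ 0.33  0.54 -0.48  1.75  0.3   0.92 -2.23] 7.325
```

```bash
cat > go2.py <<'E'
from h import *
bot.move_gripper(.06,20)
bot.move_linear([.603,-.0095,.16],v=.12)
a=2.763
bot.movep([.603,-.0095,.16],down(a))
print(bot.move_linear([.603,-.0095,.107],v=.1,force_limit=15))
bot.move_gripper(0.0,12)
print(bot.current_finger_gap(),bot.current_force(),bot.current_torque(),np.round(bot.current_joint_positions(),2),bot.current_time())
for i in range(1,7):
    bot.movep([.603,-.0095,.107],down(a-.99*i/6))
    print(np.round(bot.current_force(),1),np.round(bot.current_torque(),2))
print(bot.current_finger_gap(),bot.current_tcp_pos(),bot.current_tcp_rot(),down(a-.99),bot.current_time())
E
python3 go2.py
```

```text
False
0.011721209308967959 [-0.67915154 -0.52324557  0.10659314] [-0.00334775 -0.1260349   0.01735411] [ 0.69  0.75 -1.03  1.74  0.72  1.09  0.6 ] 12.7833
[ 0.2 -0.3 -0.5] [ 0.1  -0.23 -0.07]
[0.5 0.6 0.1] [ 0.04 -0.25 -0.04]
[1.4 0.1 0.1] [-0.   -0.28 -0.13]
[ 2.  -0.3 -0.1] [ 0.02 -0.28 -0.03]
[1.7 0.1 1. ] [ 0.03 -0.46 -0.06]
[2.4 0.3 0.7] [ 0.05 -0.5  -0.04]
0.011794320189011756 [ 0.60305396 -0.0094486   0.10699382] [ 1.97393940e+00  2.44362995e+00 -3.15281802e-04] [1.98588842e+00 2.43430721e+00 1.49058327e-16] 14.3917
```

```bash
cat > go3.py <<'E'
from seg import *
bot.move_gripper(.06,20)
bot.move_linear([.603,-.0095,.20],v=.15)
bot.movep([.45,-.33,.3],down(1.44))
for c in('top','scene'):
    s=colors(c); a=s['pixels'][150:250,170:320];cv2.imwrite(f'pics/{c}1.png',cv2.resize(a,(750,500),interpolation=cv2.INTER_CUBIC))
    for n,z in(('shutter_index',.086),('dial_pointer',.085),('dial_mark',.085),('slide_mark',.084)):
        s=imaging.snapshot(c)
        print(n,[(round(r['conf'],2),at_z(s,r['location'],z).round(4)) for r in models.landmark_of(n,c)[:2]])
print(bot.current_time())
E
python3 go3.py
```

```text
top red 8 [199.29 182.14] [0.5465 0.2168 0.084 ] [0.5398 0.2111]
top orange 8 [184.5  243.53] [0.5949 0.0348 0.0835] [0.5867 0.0343]
top yellow 17 [179.7  254.28] [0.6099 0.0028 0.085 ] [0.6015 0.0033]
top yellow 5 [183.62 248.17] [0.5976 0.0209 0.085 ] [0.5896 0.0209]
shutter_index [(0.72, array([0.6212, 0.1925, 0.086 ])), (0.69, array([ 0.5936, -0.0197,  0.086 ]))]
dial_pointer [(0.75, array([0.59  , 0.0219, 0.085 ]))]
dial_mark []
slide_mark []
scene red 13 [233.43 319.33] [0.5416 0.216  0.084 ] [0.5739 0.2556]
scene orange 166 [156.72 211.11] [ 0.6267 -0.2514  0.0835] [ 0.6534 -0.1787]
scene orange 7 [199.32 264.31] [0.5896 0.0324 0.0835] [0.619  0.0853]
scene yellow 9 [181.37 256.43] [ 0.5679 -0.0555  0.085 ] [0.5977 0.0015]
scene yellow 7 [197.   260.99] [0.5934 0.0208 0.085 ] [0.6215 0.0726]
shutter_index []
dial_pointer [(0.87, array([0.5843, 0.0263, 0.085 ]))]
dial_mark [(0.33, array([0.5489, 0.209 , 0.085 ]))]
slide_mark [(0.55, array([0.5394, 0.2031, 0.084 ]))]
18.3167
```

View pics/top1.png

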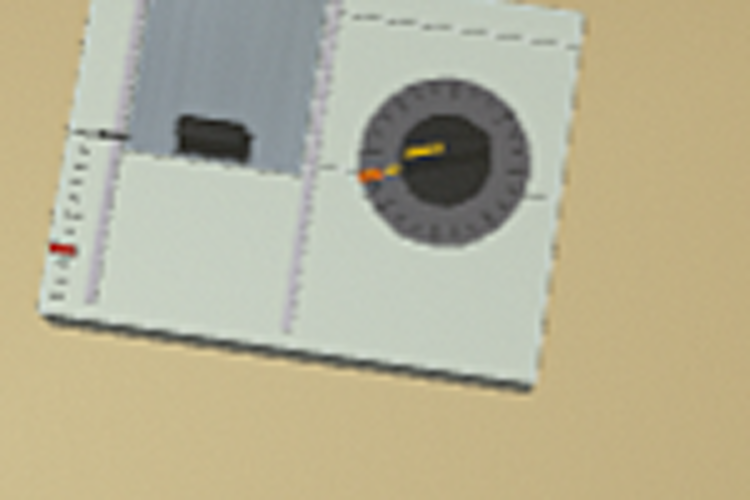

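Run:
```python
from h import *
s=imaging.snapshot('top');g=cv2.cvtColor(s['pixels'],cv2.COLOR_BGR2GRAY)
print(g[171:184,184:200]);print(g[170:185,203:223])
for p in((172.9,212.5),(175.3,212.5),(181.5,212)): print(p,at_z(s,p,.126),at_z(s,p,.086))
t=imaging.snapshot('scene');g=cv2.cvtColor(t['pixels'],cv2.COLOR_BGR2GRAY);print(g[228:244,280:296]);print(g[200:228,268:286])
```

```text
[[192 206 202 203 202 200 202 201 200 191 172 161 163 144 143 146]
 [200 205 202 202 203 202 202 203 200 186 181 175 154 143 145 147]
 [202 204 203 201 203 202 202 203 199 185 164 141 155 143 145 148]
 [212 206 206 206 205 207 206 207 201 184 175 160 150 145 146 147]
 [209 196 194 199 202 200 195 201 197 180 170 147 147 145 147 147]
 [171 132 113 147 156 137  63 115 137 132 143 142 146 147 147 148]
 [211 211 201 166 169 152  96 102  95  71  60  90 131 146 147 147]
 [205 204 200 212 210 213 215 214 203 180 144 146 148 146 146 146]
 [204 194 159 195 206 205 206 199 185 169 147 168 153 142 143 147]
 [205 197 150 149 205 204 204 199 184 176 165 170 178 151 155 161]
 [205 206 209 208 205 203 204 195 178 171 184 211 207 210 208 209]
 [203 190 193 200 204 203 202 193 168 156 188 205 204 203 204 203]
 [190 123 136 177 205 204 201 193 168 171 207 204 203 202 202 202]]
[[148 145 144 145 147 148 147 147 148 147 146 145 144 144 146 148 147 146
  146 147]
 [147 146 146 151 152 153 153 151 149 147 145 146 146 147 147 147 147 145
  147 145]
 [149 148 146 144 145 146 150 149 150 152 150 151 148 148 
[... 3774 characters left out ...]
  4  32 185 214 206 204]
 [150 151 161 123  48   3  11   5  10  13  17  12   0  35 186 214 207 205]
 [148 148 154 165 101   1  10  10   9  10  13  14   0  91 198 216 206 204]
 [148 149 150 157 116  42  11  13   7  11  13  11   7   0 188 220 209 206]
 [146 147 148 152 162 122  48   6  11   8  16  13  12   2  86 190 212 206]
 [148 149 150 149 154 167 102   0  10  21  17  18  16   5   0 181 216 207]
 [149 149 150 151 153 161 118  45   2   7   5   2   7   4   0 127 195 209]
 [152 152 151 151 151 153 162 121  42   5  16  39  75  82 139 159 196 210]
 [149 148 149 149 149 150 154 161 117 108 155 166 162 158 153 145 165 199]
 [149 151 150 149 148 147 148 149 153 153 153 152 151 150 149 148 144 145]]
```

```bash
cat > go4.py <<'E'
from seg import *
a=1.43; yaw=a-np.pi/2
bot.movep([.609,.126,.22],down(a))
print(bot.move_linear([.609,.126,.108],v=.12,force_limit=15))
bot.move_gripper(0.0,25)
print(bot.current_finger_gap(),bot.current_force(),bot.current_torque(),bot.current_tcp_pos(),bot.current_time())
e=np.array([np.cos(yaw),np.sin(yaw),0])
for d in (.02,.045,.071):
    bot.move_linear(np.array([.609,.126,.108])-d*e,v=.05); print(np.round(bot.current_force(),1),np.round(bot.current_torque(),2),bot.current_finger_gap())
bot.dwell(.3);print(bot.current_tcp_pos(),bot.current_time())
for c in('top','scene'):
    s=colors(c); r=(165,225,165,265) if c=='top' else (200,260,270,370)
    cv2.imwrite(f'pics/{c}2.png',cv2.resize(s['pixels'][r[0]:r[1],r[2]:r[3]],(800,480),interpolation=cv2.INTER_CUBIC))
    print([(round(q['conf'],2),np.round(q['location'],1),at_z(s,q['location'],.086).round(4)) for q in models.landmark_of('shutter_index',c)[:2]])
E
python3 go4.py
```

```text
False
0.014092142020050442 [ 3.57703333 -0.09250392 -1.73782833] [ 0.01188444 -0.98038094  0.23738766] [0.6093121  0.12591817 0.10802162] 22.0583
[ 4.1 -2.4 -0.9] [-0.71 -1.    0.19] 0.014501508732599951
[ 5.6 -5.1 -0.4] [-1.15 -1.31  0.31] 0.013839020220635687
[ 6.4 -7.2 -1. ] [-1.64 -1.55  0.27] 0.013786154774954299
[0.53960049 0.13482012 0.1079907 ] 24.225
top yellow 18 [179.62 254.4 ] [0.6102 0.0024 0.085 ] [0.6018 0.0029]
top yellow 2 [183.   248.53] [0.5995 0.0199 0.085 ] [0.5914 0.0199]
[]
scene red 12 [233.46 319.42] [0.5415 0.2162 0.084 ] [0.5738 0.2558]
scene orange 172 [157.04 210.98] [ 0.6278 -0.2496  0.0835] [ 0.6545 -0.177 ]
scene orange 8 [199.54 264.4 ] [0.5899 0.0334 0.0835] [0.6192 0.0862]
scene yellow 34 [164.43 290.44] [ 0.4296 -0.0989  0.085 ] [ 0.4687 -0.039 ]
scene yellow 44 [169.56 311.09] [ 0.3903 -0.0451  0.085 ] [0.4321 0.0112]
scene yellow 4 [173.7 314. ] [ 0.3964 -0.0208  0.085 ] [0.4377 0.0339]
scene yellow 2 [176.   298.47] [ 0.4447 -0.0293  0.085 ] [0.4828 0.0259]
scene yellow 4 [178.81 299.26] [ 0.4512 -0.0148  0.085 ] [0.4888 0.0394]
scene yellow 9 [181.37 256.43] [ 0.5679 -0.0555  0.085 ] [0.5977 0.0015]
scene yellow 7 [197.01 260.99] [0.5934 0.0208 0.085 ] [0.6215 0.0726]
[(0.72, array([227.5, 319. ]), array([0.531, 0.199, 0.086]))]
```

View pics/top2.png

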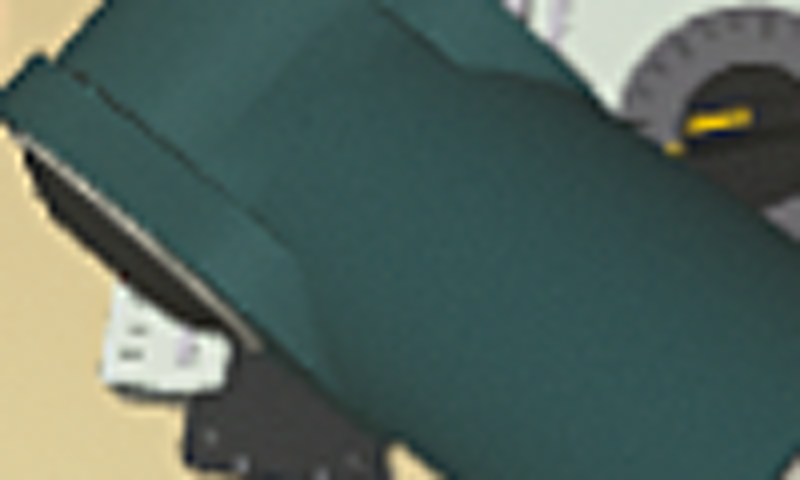

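View pics/scene2.png

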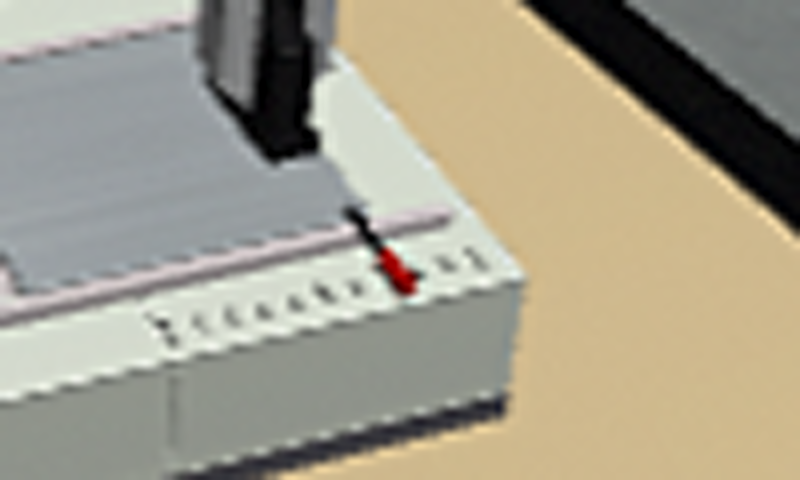

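The close-up shows the shutter's black index, crop (350,210)–(383,252), in line with the red bar at (383,250)–(408,290), to within about 1 mm. The dial pointer has not moved, so I'm handing in.

Run:
```python
from h import *
bot.dwell(.6);print(bot.current_grip_force(),np.abs(bot.current_dq()).max(),bot.current_time());print(bot.finish_job())
```

```text
25.003943145275116 0.0016671438725148384 25.025
the job is handed in; nothing more can be done
None
```

The job is handed in at about 25 s: the dial pointer is within about 1–2 mm of the orange marker, and the gripper holds the shutter at the red marker with 25 N, with its index about 1 mm off in the last picture; no verdict was returned.

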